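# Close up the soap rows on the curing tray

## Robot

A 7-joint arm with a two-finger parallel gripper is mounted at the origin on the work surface. World frame = base frame: x ahead of the robot, y to its left, z up, the work surface at z = 0. Lengths are in m, angles in rad, forces in N, time in s.
With the tool pointing down it reaches from about 0.425 to 0.875 m from the base axis. Payload 4.7 kg.
Tool frame: the origin (TCP) lies between the finger pads; the fingertips stand manip.finger_overhang ahead of it and the grasp point (between the pads) lies 3 mm ahead of it (manip.finger_overhang is the distance from the TCP to the fingertips, in m); z points along the fingers, y is the line along which they close (so a half turn about z gives the same grasp; the last joint's range is limited). The gripper opens to 85 mm and grips with 20 to 120 N. Pads are 22 mm wide; open, the fingers measure 114 mm over their backs; the gripper's body (76 mm by 85 mm) begins 54 mm behind the grasp point. The pads swing forward as they close: fully open they stand 13 mm farther back than shut.
Start: joints at [-1.288, 0.321, -0.07, 1.45, 0.023, 1.371, -0.057], TCP at [0.173, 0.627, 0.253] pointing down, gripper open.
Joint ranges: [-2.86, 2.86], [-0.3, 2.09], [-1.38, 1.24], [0.06, 2.45], [-1.56, 4.7], [0.09, 2.05], [-2.69, 2.69]. Speed limits (rad/s): [2.57, 2.57, 3.14, 3.14, 3.14, 3.14, 3.14].

## Interface

Orientations are given as a unit quaternion [x, y, z, w].
In Python, from cell import manip, vision, job gives the robot as it stands.
- The arm moves only by the shell command python3 -m crank 'ROWS'. ROWS is a JSON object of lists of equal length, an entry for each row: "delta_pos": the shift along the world's x, y, z in cm, a list of three; "angular": the turn, a rotation vector about the world's x, y, z in rad, a list of three; "jaw": the closure in counts, from 0 (fully open) to 255 (shut). A call has 1 to 10 rows; each row is the pose to reach, as a shift and turn from the pose commanded when the call began; what a row does not reach only later rows make up. A row lasts 1/10 s, in which the tool goes at most 50 mm and 8.59 degrees, less where a joint would pass 70% of its speed; a pose out of reach is approached as far as the arm can. A call with a gripper value outside its range is refused whole. The fingers move at their own pace and stop on an object; the grip force is fixed at half the most. Time passes only in rows, so rows that repeat a pose let the fingers close. It gives the time, the measured TCP pose, the force, the opening and the grip force at its end, in the units of the state.
- manip.get_state(): the state, without advancing time (a new reading comes with each control period).
- vision.read_camera(name): name is "scene" or "top" or "wrist"; returns the picture (420x560x3 uint8, red, green, blue); there is no depth.
- vision.camera_params(name): a dict with "intrinsics" (3x3 intrinsics, pixels), "k1" (the pictures are not rectified: a ray, as slopes to the right and down, at radius r is drawn at 1 + k1 r^2 times it, then the intrinsics apply), "pose" (4x4, takes a point from camera to world coordinates). Camera axes: x right, y up, looking along -z (the intrinsics and any distortion apply to the point x, -y, -z); pixel columns grow to the right and rows downward; lengths in m; the calibration is good to about 2 mm. A picture is of the moment at which its call begins: read the wrist's pose just before it. camera_params takes no time and is no camera call; for the wrist camera it gives the pose at the moment of the call.
- job.close_job(): hands the job in; it is judged then, once.
The state is a dict: "t": time; "qpos": joint angles; "qvel": joint speeds; "tau": joint torques, N m; "tool_pos": TCP position; "ee_rot": TCP orientation; "ft_force": force on the tool from outside, world axes, zero at the start; "wrist_torque": the same for the moment, N m; "width": finger opening in m; "grip_force": force on a finger pad.
Only numpy, scipy, OpenCV 4.12 (cv2) and the standard library are available. Lean on these libraries where they do the work, as an engineer would, in place of code of your own. Each camera call takes 0.05 s, during which the arm holds its last target. There are 200 camera calls.

## Task

Lay the three soap bars from the sloping rack flat on the curing tray, one lengthwise on each slat in line behind the hand-cut bar that is already there, and close up each row: both bars end to end, straight, centred on their slat and pushed snug against the stop board. The bars differ in length and fresh soap dents, so feel for the contact and nudge gently, never ram or drop a bar. Leave the bowl, bottle and beaker alone.

Things in the scene. Friction and masses are not known exactly. Their poses are not given: they have to be found in the camera images.
- tray: Flat wooden curing tray, fixed to the table. Three wooden slats, 56 mm wide and 172 mm long, run along its x (roughly away from the robot), centre lines at y = -85, 0 and +85 mm, upper faces 14 mm above the table, gaps between them 8 mm deep. A stop board, 30 mm taller than the slats, closes their +x end; the other end and the sides are open. Origin on the table, 72 mm short of the stop face.
- tray_stop (a point): Point on the face of the tray's stop board against which the soap goes, mid-width (on the middle slat's centre line), at the height of the slats' upper faces; x points along the slats into the stop board, y across the slats, z up.
- rack: Steel draining rack, fixed to the table, 285 mm wide along its y. Its board slopes up towards +x at 30 degrees from level; an edge strip 12 mm tall along the low edge keeps the soap from sliding off. Origin on the table under its middle; the board's low edge is at x = -35 mm, 22 mm up, the high edge at x = +31 mm, 60 mm up.
- soap1_mid (a point): Loose cream soap bar, hand-cut, 58 to 66 mm long (x; lengths differ and are not told), 44 mm wide (y), 26 mm thick (z), about 80 g; the point is its centre. It starts on the sloping rack, lying on the board with its x up the slope, y level and z square to the board, its low end resting against the edge strip, its centre 47 to 51 mm above the table; its neighbours are at least 38 mm to the side.
- soap2_mid (a point): Loose cream soap bar, hand-cut, 58 to 66 mm long (x; lengths differ and are not told), 44 mm wide (y), 26 mm thick (z), about 80 g; the point is its centre. It starts on the sloping rack, lying on the board with its x up the slope, y level and z square to the board, its low end resting against the edge strip, its centre 47 to 51 mm above the table; its neighbours are at least 38 mm to the side.
- soap3_mid (a point): Loose cream soap bar, hand-cut, 58 to 66 mm long (x; lengths differ and are not told), 44 mm wide (y), 26 mm thick (z), about 80 g; the point is its centre. It starts on the sloping rack, lying on the board with its x up the slope, y level and z square to the board, its low end resting against the edge strip, its centre 47 to 51 mm above the table; its neighbours are at least 38 mm to the side.
- soap4_mid (a point): Loose cream soap bar, hand-cut, 58 to 66 mm long (x; lengths differ and are not told), 44 mm wide (y), 26 mm thick (z), about 80 g; the point is its centre. It starts flat on the tray's slat at y = -85 mm, x along the slat, a little askew and 4 to 14 mm short of the stop board; it slides freely along the slat when pushed.
- soap5_mid (a point): Loose cream soap bar, hand-cut, 58 to 66 mm long (x; lengths differ and are not told), 44 mm wide (y), 26 mm thick (z), about 80 g; the point is its centre. It starts flat on the tray's slat at y = 0 mm, x along the slat, a little askew and 4 to 14 mm short of the stop board; it slides freely along the slat when pushed.
- soap6_mid (a point): Loose cream soap bar, hand-cut, 58 to 66 mm long (x; lengths differ and are not told), 44 mm wide (y), 26 mm thick (z), about 80 g; the point is its centre. It starts flat on the tray's slat at y = +85 mm, x along the slat, a little askew and 4 to 14 mm short of the stop board; it slides freely along the slat when pushed.
- bowl: Steel bowl standing by, 120 mm across and 50 mm tall, loose; origin under its middle. Leave it alone.
- bottle: Brown glass bottle with a white cap standing by, 60 mm across and 130 mm tall, loose; origin under its middle. Leave it alone.
- beaker: Clear plastic beaker standing by, 80 mm across and 100 mm tall, loose; origin under its middle. Leave it alone.
Not all that is in view belongs to the job. What is shaped like the part that bears soap2_mid but black, pink or yellow is not meant.

How it is judged:
At the end, for the whole second after the job is handed in: Each slat holds two bars at rest, flat within 0.06 rad, within 9 mm of its centre line and 0.07 rad of its direction: the bar that was there at most 2 mm off the stop board, and behind it one from the rack, at most 2.5 mm farther from the board than if all touched (x of soap4_mid in the frame of tray_stop between -0.035 and -0.031 m and y of soap4_mid in the frame of tray_stop between -0.094 and -0.076 m and z of soap4_mid in the frame of tray_stop between 0.01 and 0.016 m and angle between the x axis of each of soap4_mid, soap5_mid, soap6_mid and the x axis of tray_stop, either way round below 0.07 rad and angle between each of soap4_mid, soap5_mid, soap6_mid's own z axis and vertical below 0.06 rad and linear speed of each of soap4, soap5, soap6 below 0.02 m/s and x of soap5_mid in the frame of tray_stop between -0.031 and -0.027 m and y of soap5_mid in the frame of tray_stop between -0.009 and 0.009 m and z of soap5_mid in the frame of tray_stop between 0.01 and 0.016 m and x of soap6_mid in the frame of tray_stop between -0.033 and -0.029 m and y of soap6_mid in the frame of tray_stop between 0.076 and 0.094 m and z of soap6_mid in the frame of tray_stop between 0.01 and 0.016 m and ((x of soap1_mid in the frame of tray_stop between -0.1015 and -0.097 m and y of soap1_mid in the frame of tray_stop between -0.094 and -0.076 m and z of soap1_mid in the frame of tray_stop between 0.01 and 0.016 m and angle between the x axis of soap1_mid and the x axis of tray_stop, either way round below 0.07 rad and angle between soap1_mid's own z axis and vertical below 0.06 rad and linear speed of soap1 below 0.02 m/s) or (x of soap2_mid in the frame of tray_stop between -0.0975 and -0.093 m and y of soap2_mid in the frame of tray_stop between -0.094 and -0.076 m and z of soap2_mid in the frame of tray_stop between 0.01 and 0.016 m and angle between the x axis of soap2_mid and the x axis of tray_stop, either way round below 0.07 rad and angle between soap2_mid's own z axis and vertical below 0.06 rad and linear speed of soap2 below 0.02 m/s) or (x of soap3_mid in the frame of tray_stop between -0.0995 and -0.095 m and y of soap3_mid in the frame of tray_stop between -0.094 and -0.076 m and z of soap3_mid in the frame of tray_stop between 0.01 and 0.016 m and angle between the x axis of soap3_mid and the x axis of tray_stop, either way round below 0.07 rad and angle between soap3_mid's own z axis and vertical below 0.06 rad and linear speed of soap3 below 0.02 m/s)) and ((x of soap1_mid in the frame of tray_stop between -0.0935 and -0.089 m and y of soap1_mid in the frame of tray_stop between -0.009 and 0.009 m and z of soap1_mid in the frame of tray_stop between 0.01 and 0.016 m and angle between the x axis of soap1_mid and the x axis of tray_stop, either way round below 0.07 rad and angle between soap1_mid's own z axis and vertical below 0.06 rad and linear speed of soap1 below 0.02 m/s) or (x of soap2_mid in the frame of tray_stop between -0.0895 and -0.085 m and y of soap2_mid in the frame of tray_stop between -0.009 and 0.009 m and z of soap2_mid in the frame of tray_stop between 0.01 and 0.016 m and angle between the x axis of soap2_mid and the x axis of tray_stop, either way round below 0.07 rad and angle between soap2_mid's own z axis and vertical below 0.06 rad and linear speed of soap2 below 0.02 m/s) or (x of soap3_mid in the frame of tray_stop between -0.0915 and -0.087 m and y of soap3_mid in the frame of tray_stop between -0.009 and 0.009 m and z of soap3_mid in the frame of tray_stop between 0.01 and 0.016 m and angle between the x axis of soap3_mid and the x axis of tray_stop, either way round below 0.07 rad and angle between soap3_mid's own z axis and vertical below 0.06 rad and linear speed of soap3 below 0.02 m/s)) and ((x of soap1_mid in the frame of tray_stop between -0.0975 and -0.093 m and y of soap1_mid in the frame of tray_stop between 0.076 and 0.094 m and z of soap1_mid in the frame of tray_stop between 0.01 and 0.016 m and angle between the x axis of soap1_mid and the x axis of tray_stop, either way round below 0.07 rad and angle between soap1_mid's own z axis and vertical below 0.06 rad and linear speed of soap1 below 0.02 m/s) or (x of soap2_mid in the frame of tray_stop between -0.0935 and -0.089 m and y of soap2_mid in the frame of tray_stop between 0.076 and 0.094 m and z of soap2_mid in the frame of tray_stop between 0.01 and 0.016 m and angle between the x axis of soap2_mid and the x axis of tray_stop, either way round below 0.07 rad and angle between soap2_mid's own z axis and vertical below 0.06 rad and linear speed of soap2 below 0.02 m/s) or (x of soap3_mid in the frame of tray_stop between -0.0955 and -0.091 m and y of soap3_mid in the frame of tray_stop between 0.076 and 0.094 m and z of soap3_mid in the frame of tray_stop between 0.01 and 0.016 m and angle between the x axis of soap3_mid and the x axis of tray_stop, either way round below 0.07 rad and angle between soap3_mid's own z axis and vertical below 0.06 rad and linear speed of soap3 below 0.02 m/s))).
It fails at once if a row is rammed against the stop board (more than 35 N between a bar that was there and the tray) (contact force between any of soap4, soap5, soap6 and tray above 35 N).
It fails at once if a bar is slammed down on the tray (more than 60 N between them) (contact force between any of soap1, soap2, soap3 and tray above 60 N).
It fails at once if a bar is dropped (out of the fingers and moving faster than 0.6 m/s, as after falling 20 mm) ((contact force between soap1 and the fingers below 0.1 N and linear speed of soap1 above 0.6 m/s) or (contact force between soap2 and the fingers below 0.1 N and linear speed of soap2 above 0.6 m/s) or (contact force between soap3 and the fingers below 0.1 N and linear speed of soap3 above 0.6 m/s)).
It fails at once if the bowl, bottle or beaker is moved by more than 15 mm (distance of any of bowl, bottle, beaker from where it was at the start of the episode above 0.015 m).
It also fails if it takes over 72 s, if anything falls off the work surface, if the arm or the gripper's body presses on something with over 40 N, if the wrist force passes 120 N, or if a joint passes its speed limit or range.

## Working session

There is one attempt and no reset: what is moved stays moved. The work goes in short steps, Python scripts to look and compute and a shell command to move; the robot and the scene stay as the last step left them, time stands still between calls to the robot, and variables do not carry over. Pictures are saved under pics/ and viewed, at most 10 in all, crops included, and the job is handed in when it is done.

```bash
mkdir -p pics; ls; python3 - <<'E'
from cell import manip, vision, job
import cv2
print(manip.get_state(), manip.finger_overhang)
for n in ("scene","top"):
    p=vision.camera_params(n); print(n,p)
    im=vision.read_camera(n); cv2.imwrite(f"pics/{n}0.png",im[:,:,::-1])
E
```

```text
pics
{'t': 0.0, 'qpos': array([-1.28789781,  0.32184953, -0.07004986,  1.45166027,  0.02259537,
        1.37080511, -0.05688865]), 'qvel': array([ 8.24864682e-05, -1.07228706e-03, -2.03893849e-04,  1.58669699e-03,
        1.48690503e-03, -9.43997132e-04,  1.49992278e-03]), 'tau': array([ 7.63019652e-04, -4.93588865e+01, -3.81515287e-01, -3.14331472e+01,
        1.30614795e-02,  1.11431527e-02, -5.32055594e-06]), 'tool_pos': array([0.17255666, 0.62616704, 0.25221336]), 'ee_rot': array([ 1.33991187e-01,  9.90982051e-01, -9.64836542e-04, -7.78293680e-05]), 'ft_force': array([-0.40623719,  0.38643664, -0.34514411]), 'wrist_torque': array([ 0.01111875, -0.00695059,  0.02858364]), 'grip_force': 0.0, 'width': 0.08555984171486931} 0.022
scene {'intrinsics': array([[430.28900459,   0.        , 281.57003168],
       [  0.        , 430.28900459, 210.05754795],
       [  0.        ,   0.        ,   1.        ]]), 'k1': 0.012267985479101035, 'pose': array([[ 0.87284368, -0.3953592 ,  0.28606821,  0.84301893],
       [ 0.48767038,  0.72820693, -0.48155193, -0.4360541 ],
       [-0.01793087,  0.55982655,  0.82841579,  0.83523331],
       [ 0.        ,  0.        ,  0.        ,  1.        ]])}
top {'intrinsics': array([[432.12970115,   0.        , 277.93257681],
       [  0.        , 432.12970115, 210.94414007],
       [  0.        ,   0.        ,   1.        ]]), 'k1': -0.05436346062382216, 'pose': array([[ 0.0183522 ,  0.98638127, -0.16344783,  0.43953796],
       [-0.99964741,  0.02123958,  0.01593534,  0.00650969],
       [ 0.01918988,  0.16309775,  0.98642327,  0.90015109],
       [ 0.        ,  0.        ,  0.        ,  1.        ]])}
```

View pics/scene0.png

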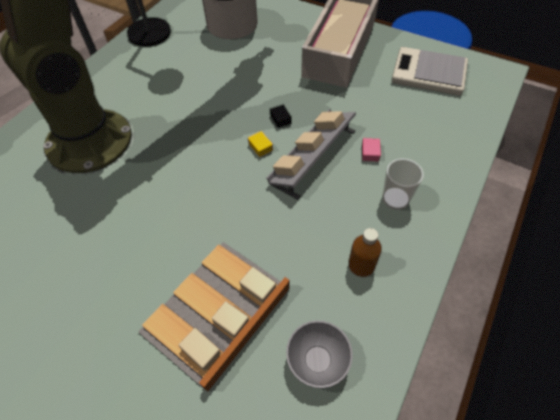

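View pics/top0.png

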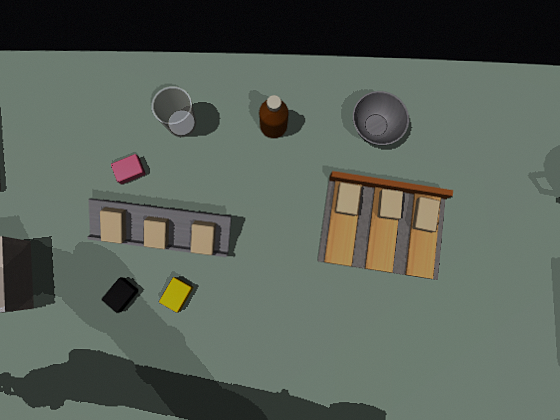

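The scene shows the tray near (215,310) with three bars against its red stop board, and the rack near (310,150) with three cream bars. In the top view the rack bars are at (112,225), (155,233) and (203,237), and the tray bars at (348,198), (391,203) and (427,212). The black (120,295), yellow (176,295) and pink (128,168) blocks are decoys on the table. The bars meant are the three cream ones on the rack.

```bash
cat > h.py <<'E'
import numpy as np, cv2
from cell import manip, vision, job
from scipy.spatial.transform import Rotation as R
def rays(name,px,P=None):
    P=P or vision.camera_params(name); K=P["intrinsics"]; k=P["k1"]; T=P["pose"]
    d=(np.atleast_2d(px)-K[:2,2])/K[0,0]; u=d.copy()
    for _ in range(10): u=d/(1+k*(u**2).sum(1,keepdims=True))
    c=np.c_[u[:,0],-u[:,1],-np.ones(len(u))]
    return T[:3,3], c@T[:3,:3].T
def onplane(name,px,n,d,P=None):   # n.p=d
    o,r=rays(name,px,P); n=np.array(n,float)
    return o+r*((d-o@n)/(r@n))[:,None]
def onz(name,px,z,P=None): return onplane(name,px,[0,0,1],z,P)
E
python3 - <<'E'
from h import *
im=cv2.imread("pics/top0.png"); hsv=cv2.cvtColor(im,cv2.COLOR_BGR2HSV)
for p in [(112,222),(155,230),(203,234),(112,241),(348,196),(391,203),(427,212),(340,240),(390,182),(363,230),(160,212),(250,300)]: print(p,hsv[p[1],p[0]])
big=cv2.resize(im[165:285,80:460],None,fx=2.1,fy=2.1,interpolation=cv2.INTER_CUBIC)
a=cv2.resize(im[190:265,80:245],(792,360),interpolation=cv2.INTER_CUBIC)
b=cv2.resize(im[165:285,310:460],(300,240),interpolation=cv2.INTER_CUBIC)
out=np.zeros((600,792,3),np.uint8); out[:360]=a; out[360:,:300]=b; 
cv2.imwrite("pics/crop1.png",out)
E
```

```text
(112, 222) [ 18  78 169]
(155, 230) [ 18  78 169]
(203, 234) [ 17  76 168]
(112, 241) [ 19  76 178]
(348, 196) [ 19  70 171]
(391, 203) [ 19  72 170]
(427, 212) [ 19  73 168]
(340, 240) [ 18 137 169]
(390, 182) [ 12 194 126]
(363, 230) [12 13 97]
(160, 212) [120  10 107]
(250, 300) [ 66  29 122]
```

View pics/crop1.png

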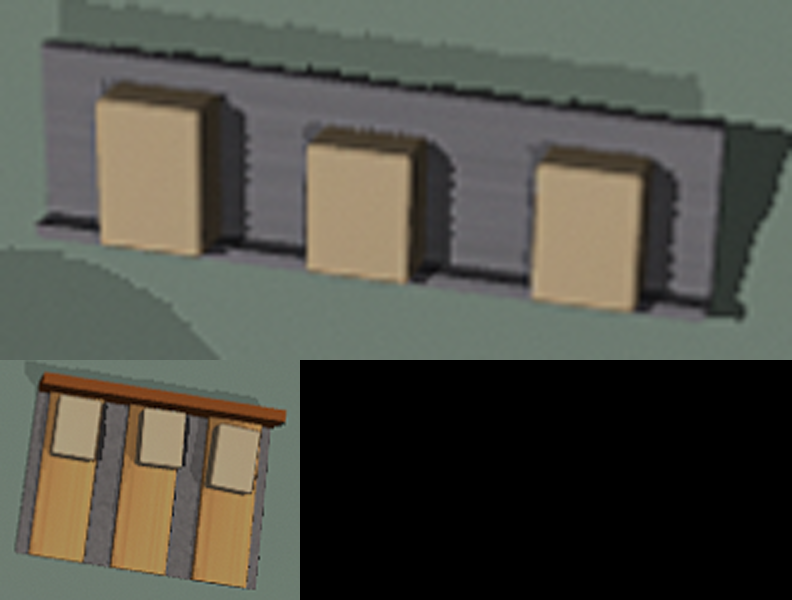

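```bash
cat > meas.py <<'E'
from h import *
def quads(im,lo=(14,50,140),hi=(23,103,255),amin=400):
    hsv=cv2.cvtColor(im,cv2.COLOR_BGR2HSV); m=cv2.inRange(hsv,lo,hi)
    cs,_=cv2.findContours(m,cv2.RETR_EXTERNAL,cv2.CHAIN_APPROX_NONE); out=[]
    for c in cs:
        if cv2.contourArea(c)>amin:
            out.append(cv2.convexHull(c)[:,0].astype(float))
    return out
def rect(hullxy):
    r=cv2.minAreaRect((hullxy*1000).astype(np.float32)); return np.array(r[0])/1000,np.array(r[1]),r[2]
E
python3 - <<'E'
from meas import *
im=cv2.imread("pics/top0.png")
H=onz("top",[(88.75,198.3),(230.4,215.4)],.060); v=H[0]-H[1]; yr=np.arctan2(-v[0],v[1])
print("rack edge",H.round(4),"len",np.linalg.norm(v),"yaw",yr)
Rz=R.from_euler("z",yr).as_matrix(); mid=H.mean(0); O=mid-Rz@[.031,0,.06]; print("rack O",O)
n=Rz@[-.5,0,.8660254]; Rb=Rz@R.from_euler("y",-30,degrees=True).as_matrix()
low=O+Rz@[-.035,0,.022]
for q in quads(im):
    u=q.mean(0)
    if u[0]<300:
        p=onplane("top",q,n,n@low+.026); l=(p-low)@Rb; c,s,a=rect(l[:,:2]); C=low+Rb@[c[0],c[1],.013]
        print("rack bar",u.round(),s.round(1),round(a,1),"local",c.round(4),"centre",C.round(4))
    else:
        p=onz("top",q,.040); c,s,a=rect(p[:,:2]); print("tray bar",u.round(),s.round(1),round(a,1),c.round(4))
# slats
for q in quads(im,(10,110,120),(23,180,255)):
    if not 310<q.mean(0)[0]<460: continue
    p=onz("top",q,.014); c,s,a=rect(p[:,:2]); print("slat",q.mean(0).round(),s.round(1),round(a,1),c.round(4))
# stop board
for q in quads(im,(5,170,90),(14,255,255),200):
    if 310<q.mean(0)[0]<460:
        p=onz("top",q,.044); c,s,a=rect(p[:,:2]); print("stop top",s.round(1),round(a,1),c.round(4))
print(R.from_quat(manip.get_state()["ee_rot"]).as_matrix().round(3))
E
```

```text
rack edge [[0.5961 0.3689 0.06  ]
 [0.5679 0.0862 0.06  ]] len 0.28414260428952903 yaw -0.09951940539717541
rack O [ 5.51135063e-01  2.30607090e-01 -5.55111512e-17]
rack bar [203. 241.] [40.7 59.5] 89.8 local [ 0.0296 -0.0924] centre [0.5261 0.1402 0.048 ]
rack bar [153. 232.] [55.6 40. ] 0.0 local [0.0283 0.0013] centre [0.5344 0.2336 0.0474]
rack bar [110. 226.] [40.1 63.4] 88.9 local [0.0325 0.0892] centre [0.5467 0.3207 0.0495]
tray bar [426. 212.] [41.  64.5] 79.2 [ 0.5839 -0.313 ]
tray bar [390. 204.] [42.4 55. ] 83.7 [ 0.6029 -0.2381]
tray bar [349. 200.] [41.5 59.8] 82.1 [ 0.6125 -0.1502]
slat [422. 255.] [ 55.2 111.9] 82.1 [ 0.5119 -0.3084]
slat [379. 234.] [ 56.1 170.7] 82.3 [ 0.553  -0.2278]
slat [340. 232.] [ 55.6 169.8] 82.3 [ 0.564  -0.1432]
stop top [251.3  11.3] 82.2 [ 0.6442 -0.2405]
[[-0.964  0.266 -0.   ]
 [ 0.266  0.964 -0.002]
 [-0.    -0.002 -1.   ]]
```

```bash
cat > plan.py <<'E'
from h import *
YR=-.0995; YT=-.136; S=np.array([.6383,-.2396,.014])
Rt=R.from_euler("z",YT).as_matrix(); n=R.from_euler("z",YR).as_matrix()@[-.5,0,.8660254]
bars={3:[.5261,.1402,.048],2:[.5344,.2336,.0474],1:[.5467,.3207,.0495]}
def Rdown(yaw): return R.from_euler("z",yaw)*R.from_matrix([[-1,0,0],[0,1,0],[0,0,-1]])
Rgrasp=R.from_rotvec(np.radians(-30)*np.array([-np.sin(YR),np.cos(YR),0]))*Rdown(YR)
Rplace=Rdown(YT)
def go(p,Rw):
    s=manip.get_state(); q=R.from_quat(s["ee_rot"])
    d=(np.array(p)-s["tool_pos"])*100; rv=(Rw*q.inv()).as_rotvec()
    print("delta cm",d.round(2),"rotvec",rv.round(4),"rows>=",np.ceil(np.linalg.norm(d)/5),np.ceil(np.degrees(np.linalg.norm(rv))/8.59))
def tray(x,y,z): return S+Rt@[x,y,z]
def wh(): # where tcp is in tray-stop frame
    s=manip.get_state(); return Rt.T@(s["tool_pos"]-S)
E
python3 -c "
from plan import *
C=np.array(bars[3]); go(C+.08*n,Rgrasp)
print('down',(-.068*n*100).round(2))"
```

```text
delta cm [ 31.37 -48.2  -13.5 ] rotvec [-0.0943 -0.5156  0.1659] rows>= 12.0 4.0
down [ 3.38 -0.34 -5.89]
```

```bash
python3 -m crank '{"delta_pos":[[2,-3,0],[5,-7,0],[7.5,-11,-1],[10,-15.2,-1.5],[12.7,-19.4,-2],[15.4,-23.6,-3],[18,-27.8,-4],[20.6,-32,-5],[23,-36,-6],[25.5,-40,-7]],"angular":[[0,0,0],[-0.01,-0.05,0.016],[-0.02,-0.11,0.035],[-0.035,-0.19,0.06],[-0.05,-0.27,0.087],[-0.065,-0.35,0.113],[-0.08,-0.43,0.14],[-0.0943,-0.5156,0.1659],[-0.0943,-0.5156,0.1659],[-0.0943,-0.5156,0.1659]],"jaw":[70,70,70,70,70,70,70,70,70,70]}'; python3 -c "
from plan import *
C=np.array(bars[3]); go(C+.08*n,Rgrasp); print(manip.get_state()['width'])"
```

```text
t: 1.1
tool_pos: [0.4274, 0.2248, 0.1823]
ee_rot: [0.047, 0.965, -0.012, 0.258]
ft_force: [1.2, 0.2, 0.3]
width: 0.0617
grip_force: 0.0
delta cm [ 5.89 -8.07 -6.5 ] rotvec [-0.001  -0.0002 -0.0027] rows>= 3.0 1.0
0.06169352133420751
```

```bash
python3 -m crank '{"delta_pos":[[2,-2.7,-2],[4,-5.4,-4],[5.8,-8,-6.4],[5.8,-8,-6.4],[5.8,-8,-6.4]],"angular":[[0,0,0],[0,0,0],[0,0,0],[0,0,0],[0,0,0]],"jaw":[70,70,70,70,70]}'; python3 -c "
from plan import *
P=vision.camera_params('wrist'); im=vision.read_camera('wrist'); cv2.imwrite('pics/w1.png',im[:,:,::-1]); np.save('P.npy',P,allow_pickle=True)
C=np.array(bars[3]); go(C+.012*n,Rgrasp); print(P)"
```

```text
t: 1.6
tool_pos: [0.4853, 0.1458, 0.1186]
ee_rot: [0.049, 0.965, -0.013, 0.258]
ft_force: [-0.6, 0.4, 0.2]
width: 0.0621
grip_force: 0.0
delta cm [ 3.45 -0.63 -6.11] rotvec [-0.0019  0.0002 -0.0013] rows>= 2.0 1.0
{'intrinsics': array([[303.4512043 ,   0.        , 284.87272179],
       [  0.        , 303.4512043 , 210.51427449],
       [  0.        ,   0.        ,   1.        ]]), 'k1': -0.00355595124360517, 'pose': array([[ 9.94003787e-02, -6.51546588e-01, -7.52068220e-01,
         3.51202993e-01],
       [ 9.95047439e-01,  6.53896204e-02,  7.48651606e-02,
         1.60020616e-01],
       [ 3.99315399e-04, -7.55785182e-01,  6.54819517e-01,
         1.80836948e-01],
       [ 0.00000000e+00,  0.00000000e+00,  0.00000000e+00,
         1.00000000e+00]])}
```

View pics/w1.png

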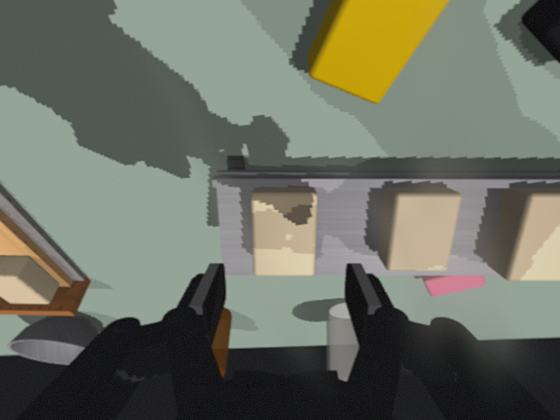

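```bash
python3 -m crank '{"delta_pos":[[1.2,-0.15,-2.1],[2.3,-0.3,-4],[2.9,-0.4,-5.1],[3.2,-0.45,-5.7],[3.45,-0.45,-6.1],[3.45,-0.45,-6.1]],"angular":[[0,0,0],[0,0,0],[0,0,0],[0,0,0],[0,0,0],[0,0,0]],"jaw":[70,70,70,70,70,70]}'; python3 -c "
from plan import *
C=np.array(bars[3]); go(C+.012*n,Rgrasp); print((manip.get_state()['tool_pos']-C)@n)"
```

```text
t: 2.25
tool_pos: [0.5202, 0.143, 0.0585]
ee_rot: [0.047, 0.965, -0.012, 0.259]
ft_force: [0.1, 0.1, -0.2]
width: 0.0617
grip_force: 0.0
delta cm [-0.01 -0.22 -0.01] rotvec [-0.0017  0.0004 -0.0022] rows>= 1.0 1.0
0.012190587793589579
```

No contact with the board; close and lift a little.

```bash
python3 -m crank '{"delta_pos":[[0,0,0],[0,0,0],[0,0,0],[0,0,0],[0,0,0],[0,0,0]],"angular":[[0,0,0],[0,0,0],[0,0,0],[0,0,0],[0,0,0],[0,0,0]],"jaw":[90,100,110,120,140,140]}'
```

```text
t: 2.85
tool_pos: [0.5201, 0.1421, 0.0588]
ee_rot: [0.048, 0.965, -0.012, 0.259]
ft_force: [-6.3, -1.5, 7.3]
width: 0.0429
grip_force: 60.4
```

```bash
python3 -m crank '{"delta_pos":[[-0.3,0,0.5],[-1,0.1,1.7],[-2,0.2,3.5],[-2.5,0.2,6.5],[-2.5,0.2,9],[-2.5,0.2,9],[-2.5,0.2,9]],"angular":[[0,0,0],[0,0,0],[0,0,0],[0,0,0],[0,0,0],[0,0,0],[0,0,0]],"jaw":[140,140,140,140,140,140,140]}';python3 -c "
from plan import *
go(tray(-.108,.085,.065),Rplace)"
```

```text
t: 3.55
tool_pos: [0.4949, 0.1442, 0.1485]
ee_rot: [0.048, 0.965, -0.011, 0.259]
ft_force: [0.8, -0.2, -1.6]
width: 0.0429
grip_force: 61.8
delta cm [  4.79 -28.5   -6.95] rotvec [ 0.0588  0.5205 -0.0357] rows>= 6.0 4.0
```

```bash
python3 -m crank '{"delta_pos":[[0.5,-2.5,0],[1.2,-7,0],[2,-11.5,0],[2.8,-16,-0.5],[3.6,-20.5,-1.5],[4.3,-25,-3.5],[4.8,-27.5,-5.5],[4.8,-28.5,-7],[4.8,-28.5,-7],[4.8,-28.5,-7]],"angular":[[0.003,0.03,-0.002],[0.011,0.1,-0.007],[0.02,0.18,-0.012],[0.029,0.26,-0.018],[0.039,0.35,-0.024],[0.05,0.44,-0.03],[0.0588,0.5205,-0.0357],[0.0588,0.5205,-0.0357],[0.0588,0.5205,-0.0357],[0.0588,0.5205,-0.0357]],"jaw":[140,140,140,140,140,140,140,140,140,140]}'
python3 -c "
from plan import *
from meas import *
go(tray(-.108,.085,.03),Rplace)
P=vision.camera_params('wrist'); im=vision.read_camera('wrist'); cv2.imwrite('pics/w2.png',im[:,:,::-1])"
```

```text
t: 4.55
tool_pos: [0.5417, -0.1411, 0.0769]
ee_rot: [0.069, 0.998, -0.001, -0.002]
ft_force: [0.8, 1.3, -0.7]
width: 0.0431
grip_force: 61.7
delta cm [ 0.11  0.04 -3.29] rotvec [ 0.0017 -0.0039  0.0011] rows>= 1.0 1.0
```

View pics/w2.png

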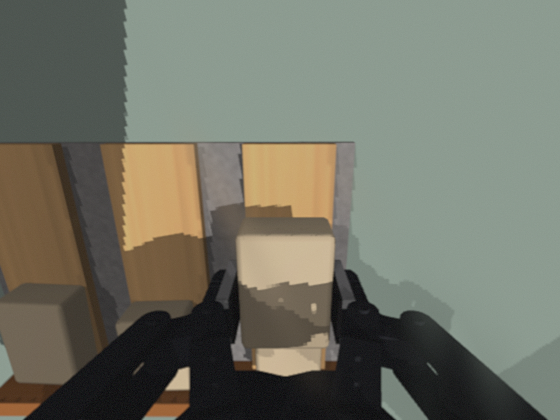

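The bar is held square at (285,285), in line with the right slat (columns 243–336 at its far end), roughly 2 mm towards −y. I'll lower it in small steps.

```bash
python3 -m crank '{"delta_pos":[[0.1,0.15,-1],[0.1,0.15,-2],[0.1,0.15,-2.8],[0.1,0.15,-3.2],[0.1,0.15,-3.3],[0.1,0.15,-3.4],[0.1,0.15,-3.5],[0.1,0.15,-3.5]],"angular":[[0.0017,-0.0039,0],[0.0017,-0.0039,0],[0.0017,-0.0039,0],[0.0017,-0.0039,0],[0.0017,-0.0039,0],[0.0017,-0.0039,0],[0.0017,-0.0039,0],[0.0017,-0.0039,0]],"jaw":[140,140,140,140,140,140,140,140]}'
python3 -m crank '{"delta_pos":[[0,0,-0.1],[0,0,-0.1]],"angular":[[0,0,0],[0,0,0]],"jaw":[140,140]}'
```

```text
t: 5.4
tool_pos: [0.5443, -0.1395, 0.0435]
ee_rot: [0.068, 0.998, 0.001, 0.002]
ft_force: [0.0, -0.9, -0.8]
width: 0.0424
grip_force: 61.8
t: 5.6
tool_pos: [0.5441, -0.1394, 0.0423]
ee_rot: [0.068, 0.998, 0.001, 0.002]
ft_force: [-0.1, 0.4, -1.5]
width: 0.0428
grip_force: 61.8
```

```bash
python3 -m crank '{"delta_pos":[[0,0,-0.1],[0,0,-0.1]],"angular":[[0,0,0],[0,0,0]],"jaw":[140,140]}'
```

```text
t: 5.8
tool_pos: [0.5441, -0.1393, 0.0412]
ee_rot: [0.068, 0.998, 0.001, 0.002]
ft_force: [-0.6, 0.3, -0.5]
width: 0.0431
grip_force: 61.8
```

```bash
python3 -m crank '{"delta_pos":[[0,0,-0.1],[0,0,-0.1]],"angular":[[0,0,0],[0,0,0]],"jaw":[140,140]}';python3 -m crank '{"delta_pos":[[0,0,-0.08],[0,0,-0.08]],"angular":[[0,0,0],[0,0,0]],"jaw":[140,140]}'
```

```text
t: 6.0
tool_pos: [0.5441, -0.1393, 0.0402]
ee_rot: [0.068, 0.998, 0.001, 0.002]
ft_force: [0.8, -0.3, -0.8]
width: 0.0432
grip_force: 61.8
t: 6.2
tool_pos: [0.5441, -0.1393, 0.0394]
ee_rot: [0.068, 0.998, 0.001, 0.002]
ft_force: [-0.6, -0.7, -1.4]
width: 0.0428
grip_force: 61.8
```

```bash
python3 -m crank '{"delta_pos":[[0,0,-0.06],[0,0,-0.06]],"angular":[[0,0,0],[0,0,0]],"jaw":[140,140]}'
```

```text
t: 6.4
tool_pos: [0.5441, -0.1393, 0.0389]
ee_rot: [0.068, 0.998, 0.001, 0.002]
ft_force: [0.1, 0.6, -1.3]
width: 0.043
grip_force: 61.8
```

```bash
python3 -m crank '{"delta_pos":[[0,0,-0.07],[0,0,-0.07]],"angular":[[0,0,0],[0,0,0]],"jaw":[140,140]}'
```

```text
t: 6.6
tool_pos: [0.5441, -0.1393, 0.0382]
ee_rot: [0.068, 0.998, 0.001, 0.002]
ft_force: [-0.5, -0.7, -1.2]
width: 0.043
grip_force: 61.8
```

```bash
python3 -m crank '{"delta_pos":[[0,0,-0.07],[0,0,-0.07]],"angular":[[0,0,0],[0,0,0]],"jaw":[140,140]}'
```

```text
t: 6.8
tool_pos: [0.5442, -0.1393, 0.038]
ee_rot: [0.068, 0.998, 0.001, 0.002]
ft_force: [-1.9, 1.0, 3.7]
width: 0.0427
grip_force: 62.3
```

```bash
python3 -m crank '{"delta_pos":[[0,0,-0.05],[0,0,-0.05]],"angular":[[0,0,0],[0,0,0]],"jaw":[140,140]}'
```

```text
t: 7.0
tool_pos: [0.5442, -0.1394, 0.0379]
ee_rot: [0.068, 0.998, 0.001, 0.002]
ft_force: [-2.7, 1.2, 9.4]
width: 0.0427
grip_force: 63.1
```

```bash
python3 -m crank '{"delta_pos":[[0,0,0.08],[0.2,-0.03,0.08],[0.4,-0.05,0.08],[0.6,-0.08,0.08],[0.8,-0.11,0.08],[0.95,-0.13,0.08],[1.05,-0.14,0.08],[1.05,-0.14,0.08]],"angular":[[0,0,0],[0,0,0],[0,0,0],[0,0,0],[0,0,0],[0,0,0],[0,0,0],[0,0,0]],"jaw":[140,140,140,140,140,140,140,140]}'; python3 -c "
from plan import *
print(wh())"
```

```text
t: 7.8
tool_pos: [0.5546, -0.1409, 0.038]
ee_rot: [0.068, 0.998, 0.001, 0.001]
ft_force: [-2.3, 0.4, 5.2]
width: 0.0432
grip_force: 62.6
[-0.09633093  0.08648247  0.02399276]
```

```bash
python3 -m crank '{"delta_pos":[[0.1,-0.01,0.03],[0.15,-0.02,0.03],[0.15,-0.02,0.03]],"angular":[[0,0,0],[0,0,0],[0,0,0]],"jaw":[140,140,140]}'; python3 -m crank '{"delta_pos":[[0.06,-0.01,0],[0.06,-0.01,0]],"angular":[[0,0,0],[0,0,0]],"jaw":[140,140]}'
```

```text
t: 8.1
tool_pos: [0.5562, -0.141, 0.038]
ee_rot: [0.068, 0.998, 0.0, 0.002]
ft_force: [-2.0, 0.3, 2.7]
width: 0.0431
grip_force: 62.1
t: 8.3
tool_pos: [0.5568, -0.141, 0.038]
ee_rot: [0.068, 0.998, 0.001, 0.002]
ft_force: [-1.8, 0.3, 1.1]
width: 0.0427
grip_force: 62.1
```

```bash
python3 -m crank '{"delta_pos":[[0.06,-0.01,0],[0.06,-0.01,0]],"angular":[[0,0,0],[0,0,0]],"jaw":[140,140]}'
```

```text
t: 8.5
tool_pos: [0.5575, -0.1411, 0.038]
ee_rot: [0.068, 0.998, 0.001, 0.002]
ft_force: [-1.1, -0.2, 1.0]
width: 0.0431
grip_force: 62.0
```

```bash
python3 -m crank '{"delta_pos":[[0.06,-0.01,0],[0.06,-0.01,0]],"angular":[[0,0,0],[0,0,0]],"jaw":[140,140]}';python3 -m crank '{"delta_pos":[[0.06,-0.01,0],[0.06,-0.01,0]],"angular":[[0,0,0],[0,0,0]],"jaw":[140,140]}'
```

```text
t: 8.7
tool_pos: [0.5582, -0.1412, 0.0381]
ee_rot: [0.068, 0.998, 0.001, 0.002]
ft_force: [-0.1, 0.4, 0.5]
width: 0.0431
grip_force: 61.9
t: 8.9
tool_pos: [0.5586, -0.1413, 0.0381]
ee_rot: [0.068, 0.998, 0.001, 0.002]
ft_force: [-1.0, 0.5, 0.4]
width: 0.0431
grip_force: 61.9
```

```bash
python3 -m crank '{"delta_pos":[[0.06,-0.01,0],[0.06,-0.01,0]],"angular":[[0,0,0],[0,0,0]],"jaw":[140,140]}'
```

```text
t: 9.1
tool_pos: [0.5587, -0.1413, 0.038]
ee_rot: [0.068, 0.998, 0.001, 0.001]
ft_force: [-3.0, 0.5, 1.8]
width: 0.0431
grip_force: 62.1
```

```bash
python3 -m crank '{"delta_pos":[[0.06,-0.01,0],[0.06,-0.01,0]],"angular":[[0,0,0],[0,0,0]],"jaw":[140,140]}'; python3 -m crank '{"delta_pos":[[0.03,0,0],[0.03,0,0]],"angular":[[0,0,0],[0,0,0]],"jaw":[140,140]}'; python3 -c "
from plan import *
print(wh())"
```

```text
t: 9.3
tool_pos: [0.5587, -0.1413, 0.038]
ee_rot: [0.068, 0.998, 0.001, 0.001]
ft_force: [-4.8, 2.2, 4.9]
width: 0.0431
grip_force: 62.4
t: 9.5
tool_pos: [0.5587, -0.1413, 0.038]
ee_rot: [0.068, 0.998, 0.001, 0.0]
ft_force: [-6.2, 0.7, 5.0]
width: 0.0431
grip_force: 62.4
[-0.09217378  0.08655757  0.02398002]
```

```bash
python3 -m crank '{"delta_pos":[[-0.1,0.01,0.03],[-0.1,0.01,0.03],[-0.1,0.01,0.05],[-0.1,0.01,0.05],[-0.1,0.01,0.05],[-0.1,0.01,1],[-0.1,0.01,4],[-0.1,0.01,8.5],[-0.5,1,11.5],[-0.5,2,11.5]],"angular":[[0,0,0],[0,0,0],[0,0,0],[0,0,0],[0,0,0],[0,0,0],[0,0,0],[0,0,0],[0,0,0],[0,0,0]],"jaw":[140,130,115,95,70,70,70,70,70,70]}'; python3 -c "
from plan import *
C=np.array(bars[2])+[0,.0013,0]; go(C+.08*n,Rgrasp)"
```

```text
t: 10.5
tool_pos: [0.5577, -0.1231, 0.1583]
ee_rot: [0.069, 0.998, 0.001, 0.006]
ft_force: [0.6, 0.2, -0.2]
width: 0.0619
grip_force: 0.0
delta cm [-6.31 36.2  -4.16] rotvec [-0.0628 -0.5075  0.0362] rows>= 8.0 4.0
```

```bash
python3 -m crank '{"delta_pos":[[-0.8,4,0],[-1.6,8.5,0],[-2.5,13,0],[-3.4,17.5,0],[-4.2,22,0],[-5,26.5,0],[-5.7,31,-1],[-6.2,35,-2.5],[-6.3,36.2,-4.1],[-6.3,36.2,-4.1]],"angular":[[0,0,0],[-0.008,-0.06,0.004],[-0.017,-0.13,0.01],[-0.027,-0.22,0.015],[-0.037,-0.3,0.02],[-0.048,-0.39,0.028],[-0.058,-0.47,0.033],[-0.0628,-0.5075,0.0362],[-0.0628,-0.5075,0.0362],[-0.0628,-0.5075,0.0362]],"jaw":[70,70,70,70,70,70,70,70,70,70]}'; python3 - <<'E'
from plan import *
from meas import *
C=np.array(bars[2])+[0,.0013,0]; go(C+.0115*n,Rgrasp)
im=vision.read_camera("top")[:,:,::-1].copy(); cv2.imwrite("pics/top1.png",im)
for q in quads(im):
    if q.mean(0)[0]>300:
        p=onz("top",q,.040); c,s,a=rect(p[:,:2]); print("tray bar",q.mean(0).round(),s.round(1),round(a,1),(Rt.T@(np.r_[c,.04]-S)).round(4))
P=vision.camera_params('wrist'); im=vision.read_camera('wrist'); cv2.imwrite('pics/w3.png',im[:,:,::-1])
for q in quads(im[:,:,::-1].copy(),amin=1000): print("wrist",q.min(0),q.max(0))
E
```

```text
t: 11.5
tool_pos: [0.4892, 0.2443, 0.1095]
ee_rot: [0.043, 0.966, -0.014, 0.253]
ft_force: [-0.6, -0.0, -0.0]
width: 0.062
grip_force: 0.0
delta cm [ 3.95 -0.88 -5.21] rotvec [ 0.0042 -0.0112 -0.0091] rows>= 2.0 1.0
tray bar [344. 224.] [42.2 59.4] 82.3 [-0.0934  0.086   0.026 ]
tray bar [427. 212.] [42.  64.5] 79.8 [-0.0441 -0.0803  0.026 ]
tray bar [391. 203.] [42.7 55.9] 83.1 [-0.035  -0.0032  0.026 ]
tray bar [350. 195.] [42.6 59.2] 81.7 [-0.031   0.0855  0.026 ]
wrist [376. 210.] [446. 295.]
wrist [248. 208.] [312. 284.]
```

```bash
python3 -c "
from plan import *
C=np.array(bars[2])+[0,.0013,0]; go(C+.0115*n,Rgrasp)"
```

```text
delta cm [ 3.71 -0.48 -5.41] rotvec [ 0.0033 -0.0099 -0.0019] rows>= 2.0 1.0
```

```bash
python3 -m crank '{"delta_pos":[[1.2,-0.5,-1.6],[2.3,-0.5,-3.2],[3,-0.5,-4.3],[3.4,-0.5,-5],[3.7,-0.5,-5.4],[3.7,-0.5,-5.4]],"angular":[[0.003,-0.01,-0.002],[0.003,-0.01,-0.002],[0.003,-0.01,-0.002],[0.003,-0.01,-0.002],[0.003,-0.01,-0.002],[0.003,-0.01,-0.002]],"jaw":[70,70,70,70,70,70]}'; python3 -c "
from plan import *
C=np.array(bars[2])+[0,.0013,0]; go(C+.0115*n,Rgrasp)"
```

```text
t: 12.2
tool_pos: [0.5295, 0.2347, 0.0583]
ee_rot: [0.049, 0.965, -0.012, 0.259]
ft_force: [0.8, 0.5, 0.6]
width: 0.062
grip_force: 0.0
delta cm [-0.08  0.08 -0.09] rotvec [-0.0019  0.0012  0.0024] rows>= 1.0 1.0
```

```bash
python3 -m crank '{"delta_pos":[[0,0,0],[0,0,0],[0,0,0],[0,0,0],[0,0,0],[0,0,0]],"angular":[[0,0,0],[0,0,0],[0,0,0],[0,0,0],[0,0,0],[0,0,0]],"jaw":[90,100,110,120,140,140]}'; python3 -m crank '{"delta_pos":[[-0.3,0,0.5],[-1,0.1,1.7],[-2,0.2,3.5],[-2.5,0.2,6.5],[-2.5,0.2,9],[-2.5,0.2,9],[-2.5,0.2,9]],"angular":[[0,0,0],[0,0,0],[0,0,0],[0,0,0],[0,0,0],[0,0,0],[0,0,0]],"jaw":[140,140,140,140,140,140,140]}';python3 -c "
from plan import *
go(tray(-.103,-.001,.05),Rplace)"
```

```text
t: 12.8
tool_pos: [0.5289, 0.2356, 0.0586]
ee_rot: [0.049, 0.965, -0.012, 0.259]
ft_force: [-5.9, -0.8, 7.2]
width: 0.043
grip_force: 60.7
t: 13.5
tool_pos: [0.5038, 0.2376, 0.1483]
ee_rot: [0.049, 0.965, -0.011, 0.259]
ft_force: [0.2, 0.5, -0.4]
width: 0.0428
grip_force: 61.8
delta cm [  3.23 -46.43  -8.43] rotvec [ 0.0585  0.521  -0.0338] rows>= 10.0 4.0
```

```bash
python3 -m crank '{"delta_pos":[[0.2,-3,0],[0.5,-7.5,0],[0.8,-12,0],[1.2,-16.8,0],[1.5,-21.5,0],[1.8,-26.2,0],[2.2,-31,0],[2.5,-35.5,0],[2.8,-40,0],[3,-43.5,-1.5]],"angular":[[0.003,0.03,-0.002],[0.008,0.07,-0.005],[0.014,0.13,-0.008],[0.022,0.2,-0.012],[0.03,0.27,-0.017],[0.039,0.35,-0.022],[0.047,0.42,-0.027],[0.054,0.48,-0.031],[0.0585,0.521,-0.0338],[0.0585,0.521,-0.0338]],"jaw":[140,140,140,140,140,140,140,140,140,140]}'
python3 -m crank '{"delta_pos":[[0.1,-2,-3],[0.2,-2.9,-6],[0.2,-2.9,-7],[0.2,-2.9,-7]],"angular":[[0,0,0],[0,0,0],[0,0,0],[0,0,0]],"jaw":[140,140,140,140]}'
python3 -c "
from plan import *
go(tray(-.103,-.001,.0265),Rplace)"
```

```text
t: 14.5
tool_pos: [0.5356, -0.1991, 0.1322]
ee_rot: [0.067, 0.998, -0.002, -0.001]
ft_force: [1.1, 0.4, -0.4]
width: 0.0428
grip_force: 61.7
t: 14.9
tool_pos: [0.5341, -0.2253, 0.0609]
ee_rot: [0.068, 0.998, -0.0, -0.003]
ft_force: [0.4, 0.5, -1.1]
width: 0.043
grip_force: 61.7
delta cm [ 0.2  -0.13 -2.04] rotvec [ 0.0006 -0.0053 -0.    ] rows>= 1.0 1.0
```

```bash
python3 -m crank '{"delta_pos":[[0.2,-0.13,-0.8],[0.2,-0.13,-1.6],[0.2,-0.13,-1.9],[0.2,-0.13,-2.05],[0.2,-0.13,-2.1],[0.2,-0.13,-2.1]],"angular":[[0,-0.003,0],[0,-0.003,0],[0,-0.003,0],[0,-0.003,0],[0,-0.003,0],[0,-0.003,0]],"jaw":[140,140,140,140,140,140]}'; python3 -m crank '{"delta_pos":[[0,0,-0.06],[0,0,-0.06]],"angular":[[0,0,0],[0,0,0]],"jaw":[140,140]}'
```

```text
t: 15.5
tool_pos: [0.5382, -0.2273, 0.0426]
ee_rot: [0.068, 0.998, -0.0, 0.002]
ft_force: [0.0, -0.1, -1.3]
width: 0.043
grip_force: 61.7
t: 15.7
tool_pos: [0.5381, -0.2274, 0.0418]
ee_rot: [0.068, 0.998, -0.0, 0.002]
ft_force: [0.3, -0.8, -0.9]
width: 0.0425
grip_force: 61.7
```

```bash
python3 -m crank '{"delta_pos":[[0,0,-0.06],[0,0,-0.06]],"angular":[[0,0,0],[0,0,0]],"jaw":[140,140]}'; python3 -m crank '{"delta_pos":[[0,0,-0.04],[0,0,-0.04]],"angular":[[0,0,0],[0,0,0]],"jaw":[140,140]}'
```

```text
t: 15.9
tool_pos: [0.538, -0.2274, 0.0411]
ee_rot: [0.068, 0.998, -0.0, 0.002]
ft_force: [0.4, 0.1, -1.1]
width: 0.0431
grip_force: 61.7
t: 16.1
tool_pos: [0.538, -0.2274, 0.0406]
ee_rot: [0.068, 0.998, -0.0, 0.001]
ft_force: [-0.6, 0.1, -1.2]
width: 0.0429
grip_force: 61.7
```

```bash
python3 -m crank '{"delta_pos":[[0,0,-0.08],[0,0,-0.16],[0,0,-0.18],[0,0,-0.18]],"angular":[[0,0,0],[0,0,0],[0,0,0],[0,0,0]],"jaw":[140,140,140,140]}'
```

```text
t: 16.5
tool_pos: [0.538, -0.2273, 0.0388]
ee_rot: [0.068, 0.998, -0.0, 0.001]
ft_force: [-0.4, -0.5, -1.0]
width: 0.0432
grip_force: 61.7
```

```bash
python3 -m crank '{"delta_pos":[[0,0,-0.05],[0,0,-0.05]],"angular":[[0,0,0],[0,0,0]],"jaw":[140,140]}'; python3 -m crank '{"delta_pos":[[0,0,-0.05],[0,0,-0.05]],"angular":[[0,0,0],[0,0,0]],"jaw":[140,140]}'
```

```text
t: 16.7
tool_pos: [0.538, -0.2274, 0.0384]
ee_rot: [0.068, 0.998, -0.001, 0.002]
ft_force: [-0.6, 0.7, -1.4]
width: 0.0427
grip_force: 61.7
t: 16.9
tool_pos: [0.5381, -0.2274, 0.0383]
ee_rot: [0.068, 0.998, -0.0, 0.002]
ft_force: [-1.3, 1.3, 3.6]
width: 0.043
grip_force: 62.3
```

```bash
python3 -m crank '{"delta_pos":[[0,0,0.04],[0.2,-0.03,0.04],[0.4,-0.05,0.04],[0.6,-0.08,0.04],[0.8,-0.11,0.04],[0.95,-0.13,0.04],[1.1,-0.15,0.04],[1.2,-0.16,0.04],[1.2,-0.16,0.04]],"angular":[[0,0,0],[0,0,0],[0,0,0],[0,0,0],[0,0,0],[0,0,0],[0,0,0],[0,0,0],[0,0,0]],"jaw":[140,140,140,140,140,140,140,140,140]}'; python3 -m crank '{"delta_pos":[[0.06,-0.01,0],[0.06,-0.01,0]],"angular":[[0,0,0],[0,0,0]],"jaw":[140,140]}'; python3 -c "
from plan import *
print(wh())"
```

```text
t: 17.8
tool_pos: [0.5502, -0.229, 0.0383]
ee_rot: [0.068, 0.998, -0.001, 0.002]
ft_force: [-1.4, 0.0, 2.2]
width: 0.0426
grip_force: 62.2
t: 18.0
tool_pos: [0.5506, -0.2291, 0.0383]
ee_rot: [0.068, 0.998, -0.0, 0.002]
ft_force: [-2.0, 0.3, 2.2]
width: 0.0428
grip_force: 62.2
[-0.08833259 -0.00150588  0.02428181]
```

```bash
python3 -m crank '{"delta_pos":[[0.06,-0.01,0],[0.06,-0.01,0]],"angular":[[0,0,0],[0,0,0]],"jaw":[140,140]}';python3 -m crank '{"delta_pos":[[0.06,-0.01,0],[0.06,-0.01,0]],"angular":[[0,0,0],[0,0,0]],"jaw":[140,140]}'
```

```text
t: 18.2
tool_pos: [0.5513, -0.2292, 0.0383]
ee_rot: [0.068, 0.998, -0.001, 0.002]
ft_force: [-1.9, 0.1, 3.1]
width: 0.043
grip_force: 62.3
t: 18.4
tool_pos: [0.5519, -0.2293, 0.0383]
ee_rot: [0.068, 0.998, -0.0, 0.002]
ft_force: [-1.3, 1.2, 2.2]
width: 0.0432
grip_force: 62.3
```

```bash
python3 -m crank '{"delta_pos":[[0.06,-0.01,0],[0.06,-0.01,0]],"angular":[[0,0,0],[0,0,0]],"jaw":[140,140]}';python3 -m crank '{"delta_pos":[[0.06,-0.01,0],[0.06,-0.01,0]],"angular":[[0,0,0],[0,0,0]],"jaw":[140,140]}'
```

```text
t: 18.6
tool_pos: [0.5525, -0.2294, 0.0383]
ee_rot: [0.068, 0.998, -0.0, 0.002]
ft_force: [-1.7, 0.6, 2.5]
width: 0.0428
grip_force: 62.3
t: 18.8
tool_pos: [0.5532, -0.2294, 0.0383]
ee_rot: [0.067, 0.998, -0.0, 0.002]
ft_force: [-2.1, 0.6, 3.4]
width: 0.0432
grip_force: 62.3
```

```bash
python3 -m crank '{"delta_pos":[[0.06,-0.01,0],[0.06,-0.01,0]],"angular":[[0,0,0],[0,0,0]],"jaw":[140,140]}'
```

```text
t: 19.0
tool_pos: [0.5537, -0.2295, 0.0383]
ee_rot: [0.068, 0.998, -0.0, 0.002]
ft_force: [-3.3, 1.1, 2.9]
width: 0.043
grip_force: 62.3
```

```bash
python3 -m crank '{"delta_pos":[[0.06,-0.01,0],[0.06,-0.01,0]],"angular":[[0,0,0],[0,0,0]],"jaw":[140,140]}';python3 -m crank '{"delta_pos":[[0.05,-0.01,0],[0.05,-0.01,0]],"angular":[[0,0,0],[0,0,0]],"jaw":[140,140]}'
```

```text
t: 19.2
tool_pos: [0.5537, -0.2295, 0.0383]
ee_rot: [0.068, 0.998, -0.0, 0.001]
ft_force: [-4.6, 1.2, 5.8]
width: 0.0424
grip_force: 62.5
t: 19.4
tool_pos: [0.5537, -0.2296, 0.0382]
ee_rot: [0.068, 0.998, 0.0, 0.0]
ft_force: [-4.8, 1.0, 6.6]
width: 0.043
grip_force: 62.6
```

```bash
python3 -m crank '{"delta_pos":[[0.03,0,0],[0.03,0,0]],"angular":[[0,0,0],[0,0,0]],"jaw":[140,140]}'; python3 -c "
from plan import *
print(wh())"
```

```text
t: 19.6
tool_pos: [0.5537, -0.2296, 0.0382]
ee_rot: [0.068, 0.998, 0.0, 0.0]
ft_force: [-7.1, 1.6, 7.8]
width: 0.0428
grip_force: 62.7
[-0.08513544 -0.00153469  0.02424875]
```

```bash
python3 -m crank '{"delta_pos":[[-0.1,0.01,0.03],[-0.1,0.01,0.03],[-0.1,0.01,0.05],[-0.1,0.01,0.05],[-0.1,0.01,0.05],[-0.1,0.01,1],[-0.1,0.01,4],[-0.1,0.01,8.5],[-0.5,1,11.5],[-0.5,1,11.5]],"angular":[[0,0,0],[0,0,0],[0,0,0],[0,0,0],[0,0,0],[0,0,0],[0,0,0],[0,0,0],[0,0,0],[0,0,0]],"jaw":[140,130,115,95,70,70,70,70,70,70]}'; python3 -c "
from plan import *
C=np.array(bars[1])+[0,.0013,0]; go(C+.08*n,Rgrasp)"
```

```text
t: 20.6
tool_pos: [0.5526, -0.2205, 0.1583]
ee_rot: [0.067, 0.998, -0.001, 0.006]
ft_force: [0.3, -0.5, 0.6]
width: 0.0621
grip_force: 0.0
delta cm [-4.57 54.65 -3.95] rotvec [-0.0593 -0.5088  0.0346] rows>= 11.0 4.0
```

```bash
python3 -m crank '{"delta_pos":[[-0.4,4,0],[-0.8,9,0],[-1.2,14,0],[-1.6,19,0],[-2,24,0],[-2.4,29,0],[-2.8,34,0],[-3.3,39,0],[-3.7,44,0],[-4.1,49,0]],"angular":[[0,0,0],[-0.006,-0.05,0.003],[-0.013,-0.11,0.007],[-0.02,-0.17,0.012],[-0.028,-0.24,0.016],[-0.036,-0.31,0.021],[-0.044,-0.38,0.026],[-0.052,-0.45,0.03],[-0.0593,-0.5088,0.0346],[-0.0593,-0.5088,0.0346]],"jaw":[70,70,70,70,70,70,70,70,70,70]}'; python3 -m crank '{"delta_pos":[[-0.3,3,-1],[-0.5,5.4,-3],[-0.5,5.5,-4],[-0.5,5.5,-4],[-0.5,5.5,-4]],"angular":[[0,0,0],[0,0,0],[0,0,0],[0,0,0],[0,0,0]],"jaw":[70,70,70,70,70]}'; python3 - <<'E'
from plan import *
from meas import *
im=vision.read_camera("top")[:,:,::-1].copy(); cv2.imwrite("pics/top2.png",im)
for q in quads(im):
    if q.mean(0)[0]>300:
        p=onz("top",q,.040); c,s,a=rect(p[:,:2]); print("tray bar",s.round(1),round(a,1),(Rt.T@(np.r_[c,.04]-S)).round(4))
im=vision.read_camera('wrist')[:,:,::-1].copy(); cv2.imwrite('pics/w4.png',im)
for q in quads(im,amin=1000): print("wrist",q.min(0),q.max(0))
C=np.array(bars[1])+[0,.0013,0]; go(C+.0115*n,Rgrasp)
E
```

```text
t: 21.6
tool_pos: [0.5097, 0.234, 0.152]
ee_rot: [0.048, 0.966, -0.012, 0.254]
ft_force: [1.7, -0.5, 0.8]
width: 0.062
grip_force: 0.0
t: 22.1
tool_pos: [0.5074, 0.2857, 0.1131]
ee_rot: [0.049, 0.966, -0.014, 0.254]
ft_force: [0.2, -0.2, 1.1]
width: 0.062
grip_force: 0.0
tray bar [42.1 59.1] 81.8 [-0.0935  0.086   0.026 ]
tray bar [41.4 64.6] 79.5 [-0.0441 -0.08    0.026 ]
tray bar [ 43.4 113.9] 80.5 [-0.0582 -0.0031  0.026 ]
tray bar [42.2 59.2] 81.8 [-0.031   0.0857  0.026 ]
wrist [310. 191.] [380. 281.]
delta cm [ 3.32  3.63 -5.45] rotvec [-0.002  -0.0078  0.0029] rows>= 2.0 1.0
```

```bash
python3 -m crank '{"delta_pos":[[0,2,0],[0,3.6,0],[0.6,3.6,-1],[1.8,3.6,-3],[2.6,3.6,-4.3],[3.1,3.6,-5.1],[3.3,3.6,-5.4],[3.3,3.6,-5.4]],"angular":[[0,-0.008,0.003],[0,-0.008,0.003],[0,-0.008,0.003],[0,-0.008,0.003],[0,-0.008,0.003],[0,-0.008,0.003],[0,-0.008,0.003],[0,-0.008,0.003]],"jaw":[70,70,70,70,70,70,70,70]}'; python3 -c "
from plan import *
C=np.array(bars[1])+[0,.0013,0]; go(C+.0115*n,Rgrasp)"
```

```text
t: 23.0
tool_pos: [0.5403, 0.3232, 0.0588]
ee_rot: [0.047, 0.965, -0.013, 0.258]
ft_force: [0.3, 0.9, -0.7]
width: 0.0617
grip_force: 0.0
delta cm [ 0.07 -0.06  0.07] rotvec [-0.     -0.0004 -0.002 ] rows>= 1.0 1.0
```

```bash
python3 -m crank '{"delta_pos":[[0.05,0,0.07],[0.07,0,0.07],[0.07,0,0.07],[0.07,0,0.07],[0.07,0,0.07],[0.07,0,0.07]],"angular":[[0,0,0],[0,0,0],[0,0,0],[0,0,0],[0,0,0],[0,0,0]],"jaw":[90,100,110,120,140,140]}'; python3 -m crank '{"delta_pos":[[-0.3,0,0.5],[-1,0.1,1.7],[-2,0.2,3.5],[-2.5,0.2,6.5],[-2.5,0.2,9],[-2.5,0.2,9],[-2.5,0.2,9]],"angular":[[0,0,0],[0,0,0],[0,0,0],[0,0,0],[0,0,0],[0,0,0],[0,0,0]],"jaw":[140,140,140,140,140,140,140]}';python3 -c "
from plan import *
go(tray(-.120,-.083,.05),Rplace)"
```

```text
t: 23.6
tool_pos: [0.5407, 0.3237, 0.0605]
ee_rot: [0.047, 0.965, -0.012, 0.258]
ft_force: [-3.2, -1.1, 5.4]
width: 0.0428
grip_force: 61.0
t: 24.3
tool_pos: [0.5155, 0.3258, 0.1502]
ee_rot: [0.047, 0.965, -0.011, 0.258]
ft_force: [-0.5, -1.0, -0.9]
width: 0.0429
grip_force: 61.6
delta cm [ -0.73 -63.13  -8.62] rotvec [ 0.0585  0.5198 -0.0375] rows>= 13.0 4.0
```

```bash
python3 -m crank '{"delta_pos":[[0,-3,0],[0,-7.5,0],[0,-12.2,0],[0,-17,0],[0,-21.8,0],[0,-26.6,0],[0,-31.4,0],[-0.2,-36.2,0],[-0.3,-41,0],[-0.4,-45.8,0]],"angular":[[0.003,0.03,-0.002],[0.008,0.07,-0.005],[0.014,0.13,-0.009],[0.022,0.2,-0.014],[0.03,0.27,-0.019],[0.039,0.35,-0.025],[0.047,0.42,-0.03],[0.054,0.48,-0.034],[0.0585,0.5198,-0.0375],[0.0585,0.5198,-0.0375]],"jaw":[140,140,140,140,140,140,140,140,140,140]}'
python3 -m crank '{"delta_pos":[[-0.1,-4.5,0],[-0.2,-9,0],[-0.3,-13,0],[-0.3,-16,-2.5],[-0.3,-17.3,-5.5],[-0.3,-17.3,-7.5],[-0.3,-17.3,-8.5],[-0.3,-17.3,-8.5]],"angular":[[0,0,0],[0,0,0],[0,0,0],[0,0,0],[0,0,0],[0,0,0],[0,0,0],[0,0,0]],"jaw":[140,140,140,140,140,140,140,140]}'
python3 -c "
from plan import *
go(tray(-.120,-.083,.0265),Rplace)"
```

```text
t: 25.3
tool_pos: [0.5115, -0.1344, 0.1487]
ee_rot: [0.068, 0.998, -0.002, -0.001]
ft_force: [1.0, 0.0, -1.4]
width: 0.043
grip_force: 61.5
t: 26.1
tool_pos: [0.5073, -0.3045, 0.0626]
ee_rot: [0.068, 0.998, -0.0, -0.002]
ft_force: [0.3, 0.1, -1.2]
width: 0.0428
grip_force: 61.5
delta cm [ 0.09 -0.11 -2.21] rotvec [ 0.0001 -0.0044 -0.0006] rows>= 1.0 1.0
```

```bash
python3 -m crank '{"delta_pos":[[0.1,-0.1,-0.8],[0.1,-0.1,-1.6],[0.1,-0.1,-1.9],[0.1,-0.1,-2.05],[0.1,-0.1,-2.1],[0.1,-0.1,-2.1]],"angular":[[0,-0.003,0],[0,-0.003,0],[0,-0.003,0],[0,-0.003,0],[0,-0.003,0],[0,-0.003,0]],"jaw":[140,140,140,140,140,140]}'; python3 -m crank '{"delta_pos":[[0,0,-0.06],[0,0,-0.06]],"angular":[[0,0,0],[0,0,0]],"jaw":[140,140]}'
```

```text
t: 26.7
tool_pos: [0.51, -0.3065, 0.0442]
ee_rot: [0.068, 0.998, -0.001, 0.002]
ft_force: [-0.6, 0.4, -1.4]
width: 0.0426
grip_force: 61.5
t: 26.9
tool_pos: [0.5099, -0.3065, 0.0435]
ee_rot: [0.068, 0.998, -0.001, 0.002]
ft_force: [0.2, -0.0, -1.0]
width: 0.0429
grip_force: 61.5
```

```bash
python3 -m crank '{"delta_pos":[[0,0,-0.06],[0,0,-0.06]],"angular":[[0,0,0],[0,0,0]],"jaw":[140,140]}'; python3 -m crank '{"delta_pos":[[0,0,-0.04],[0,0,-0.04]],"angular":[[0,0,0],[0,0,0]],"jaw":[140,140]}'
```

```text
t: 27.1
tool_pos: [0.5098, -0.3064, 0.0427]
ee_rot: [0.068, 0.998, -0.001, 0.002]
ft_force: [0.1, -0.0, -1.6]
width: 0.0431
grip_force: 61.5
t: 27.3
tool_pos: [0.5098, -0.3065, 0.0423]
ee_rot: [0.068, 0.998, -0.001, 0.002]
ft_force: [-0.2, -0.2, -1.6]
width: 0.0428
grip_force: 61.5
```

```bash
python3 -m crank '{"delta_pos":[[0,0,-0.08],[0,0,-0.16],[0,0,-0.2],[0,0,-0.2]],"angular":[[0,0,0],[0,0,0],[0,0,0],[0,0,0]],"jaw":[140,140,140,140]}'; python3 -m crank '{"delta_pos":[[0,0,-0.06],[0,0,-0.06]],"angular":[[0,0,0],[0,0,0]],"jaw":[140,140]}'
```

```text
t: 27.7
tool_pos: [0.5097, -0.3064, 0.0402]
ee_rot: [0.068, 0.998, -0.001, 0.002]
ft_force: [-0.3, -0.5, -1.4]
width: 0.0428
grip_force: 61.5
t: 27.9
tool_pos: [0.5098, -0.3064, 0.0397]
ee_rot: [0.068, 0.998, -0.001, 0.002]
ft_force: [-0.2, 0.6, -0.3]
width: 0.0429
grip_force: 61.5
```

```bash
python3 -m crank '{"delta_pos":[[0,0,-0.05],[0,0,-0.05]],"angular":[[0,0,0],[0,0,0]],"jaw":[140,140]}'
```

```text
t: 28.1
tool_pos: [0.5098, -0.3064, 0.0392]
ee_rot: [0.068, 0.998, -0.001, 0.002]
ft_force: [-0.8, 0.1, -1.3]
width: 0.0428
grip_force: 61.5
```

```bash
python3 -m crank '{"delta_pos":[[0,0,-0.05],[0,0,-0.05]],"angular":[[0,0,0],[0,0,0]],"jaw":[140,140]}'
```

```text
t: 28.3
tool_pos: [0.5098, -0.3065, 0.0388]
ee_rot: [0.068, 0.998, -0.001, 0.002]
ft_force: [0.4, -0.5, -0.9]
width: 0.0427
grip_force: 61.7
```

```bash
python3 -m crank '{"delta_pos":[[0,0,-0.04],[0,0,-0.04]],"angular":[[0,0,0],[0,0,0]],"jaw":[140,140]}'; python3 -c "
from plan import *
print(wh())"
```

```text
t: 28.5
tool_pos: [0.5099, -0.3065, 0.0387]
ee_rot: [0.068, 0.998, -0.0, 0.002]
ft_force: [-0.3, 0.3, 3.6]
width: 0.0432
grip_force: 62.1
[-0.11814801 -0.08372682  0.02467979]
```

```bash
python3 -m crank '{"delta_pos":[[0,0,0.04],[0.2,-0.03,0.04],[0.4,-0.05,0.04],[0.6,-0.08,0.04],[0.8,-0.11,0.04],[1,-0.14,0.04],[1.2,-0.16,0.04],[1.4,-0.19,0.04],[1.6,-0.22,0.04],[1.6,-0.22,0.04]],"angular":[[0,0,0],[0,0,0],[0,0,0],[0,0,0],[0,0,0],[0,0,0],[0,0,0],[0,0,0],[0,0,0],[0,0,0]],"jaw":[140,140,140,140,140,140,140,140,140,140]}'; python3 -m crank '{"delta_pos":[[0.08,-0.01,0],[0.08,-0.01,0]],"angular":[[0,0,0],[0,0,0]],"jaw":[140,140]}'; python3 -c "
from plan import *
print(wh())"
```

```text
t: 29.5
tool_pos: [0.5263, -0.3087, 0.0387]
ee_rot: [0.067, 0.998, -0.001, 0.002]
ft_force: [-0.7, -0.3, 1.7]
width: 0.0429
grip_force: 61.7
t: 29.7
tool_pos: [0.5267, -0.3087, 0.0387]
ee_rot: [0.068, 0.998, -0.001, 0.002]
ft_force: [-1.1, -0.1, 2.0]
width: 0.0426
grip_force: 61.7
[-0.10123595 -0.08363691  0.02473347]
```

```bash
python3 -m crank '{"delta_pos":[[0.07,-0.01,0],[0.07,-0.01,0]],"angular":[[0,0,0],[0,0,0]],"jaw":[140,140]}';python3 -m crank '{"delta_pos":[[0.06,-0.01,0],[0.06,-0.01,0]],"angular":[[0,0,0],[0,0,0]],"jaw":[140,140]}'
```

```text
t: 29.9
tool_pos: [0.5273, -0.3088, 0.0387]
ee_rot: [0.068, 0.998, -0.001, 0.002]
ft_force: [-1.0, 1.0, 0.9]
width: 0.0429
grip_force: 61.7
t: 30.1
tool_pos: [0.528, -0.309, 0.0387]
ee_rot: [0.068, 0.998, -0.001, 0.002]
ft_force: [-2.1, 0.4, 1.3]
width: 0.0426
grip_force: 61.7
```

```bash
python3 -m crank '{"delta_pos":[[0.06,-0.01,0],[0.06,-0.01,0]],"angular":[[0,0,0],[0,0,0]],"jaw":[140,140]}';python3 -m crank '{"delta_pos":[[0.06,-0.01,0],[0.06,-0.01,0]],"angular":[[0,0,0],[0,0,0]],"jaw":[140,140]}'
```

```text
t: 30.3
tool_pos: [0.5286, -0.3091, 0.0387]
ee_rot: [0.068, 0.998, -0.001, 0.002]
ft_force: [-1.4, 1.1, 1.0]
width: 0.0431
grip_force: 61.7
t: 30.5
tool_pos: [0.5292, -0.3092, 0.0387]
ee_rot: [0.068, 0.998, -0.001, 0.002]
ft_force: [-1.0, 0.5, 1.1]
width: 0.043
grip_force: 61.7
```

```bash
python3 -m crank '{"delta_pos":[[0.06,-0.01,0],[0.06,-0.01,0]],"angular":[[0,0,0],[0,0,0]],"jaw":[140,140]}';python3 -m crank '{"delta_pos":[[0.06,-0.01,0],[0.06,-0.01,0]],"angular":[[0,0,0],[0,0,0]],"jaw":[140,140]}'
```

```text
t: 30.7
tool_pos: [0.5297, -0.3093, 0.0387]
ee_rot: [0.068, 0.998, -0.001, 0.002]
ft_force: [-1.8, 0.6, 1.1]
width: 0.0427
grip_force: 61.7
t: 30.9
tool_pos: [0.5298, -0.3093, 0.0387]
ee_rot: [0.068, 0.998, -0.0, 0.001]
ft_force: [-3.4, 1.4, 2.0]
width: 0.0429
grip_force: 61.9
```

```bash
python3 -m crank '{"delta_pos":[[0.06,-0.01,0],[0.06,-0.01,0]],"angular":[[0,0,0],[0,0,0]],"jaw":[140,140]}';python3 -m crank '{"delta_pos":[[0.06,-0.01,0],[0.06,-0.01,0]],"angular":[[0,0,0],[0,0,0]],"jaw":[140,140]}';  python3 - <<'E'
from plan import *
from meas import *
print(wh())
im=vision.read_camera("top")[:,:,::-1].copy(); cv2.imwrite("pics/top3.png",im)
cv2.imwrite("pics/top3c.png",cv2.resize(im[165:285,310:460],(750,600),interpolation=cv2.INTER_CUBIC))
E
```

```text
t: 31.1
tool_pos: [0.5298, -0.3093, 0.0387]
ee_rot: [0.068, 0.998, -0.0, 0.001]
ft_force: [-4.6, 1.5, 4.3]
width: 0.0428
grip_force: 62.2
t: 31.3
tool_pos: [0.5298, -0.3093, 0.0386]
ee_rot: [0.068, 0.998, 0.0, -0.0]
ft_force: [-6.2, 1.9, 5.6]
width: 0.0432
grip_force: 62.3
[-0.09803792 -0.0837661   0.02460459]
```

View pics/top3c.png

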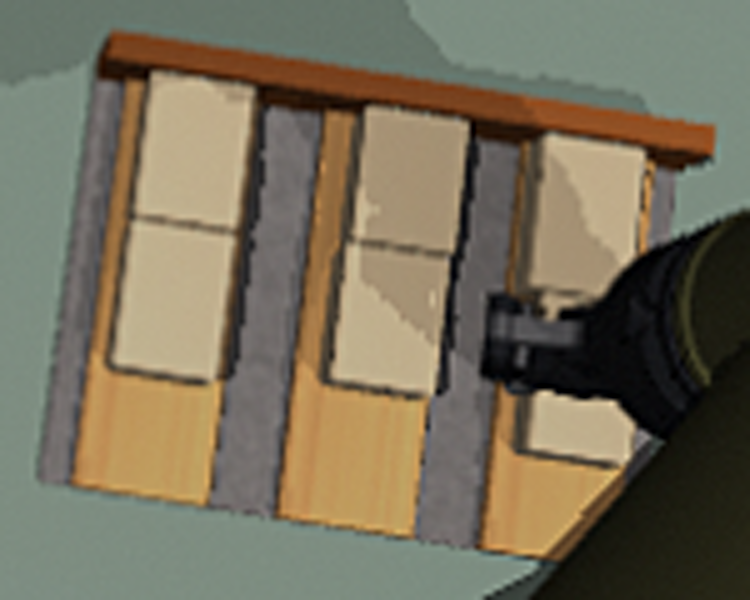

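The crop shows all three rows closed up against the stop board. The joints are at about (185,225), (405,245) and (565,292), and the last bar is still in the fingers. Next I'll release it, retreat and check.

```bash
python3 -m crank '{"delta_pos":[[-0.1,0.01,0.03],[-0.1,0.01,0.03],[-0.1,0.01,0.05],[-0.1,0.01,0.05],[-0.1,0.01,0.05],[-0.1,0.01,1],[-0.1,0.01,4],[-0.1,0.01,8.5],[-0.1,0.01,12],[-3,1,14]],"angular":[[0,0,0],[0,0,0],[0,0,0],[0,0,0],[0,0,0],[0,0,0],[0,0,0],[0,0,0],[0,0,0],[0,0,0]],"jaw":[140,130,115,95,70,70,70,70,70,70]}'; python3 -m crank '{"delta_pos":[[0,4,0],[0,8.5,0],[0,13,0],[0,17.5,0],[0,22,0],[0,26.5,0],[0,26.5,0]],"angular":[[0,0,0],[0,0,0],[0,0,0],[0,0,0],[0,0,0],[0,0,0],[0,0,0]],"jaw":[70,70,70,70,70,70,70]}';  python3 - <<'E'
from plan import *
from meas import *
im=vision.read_camera("top")[:,:,::-1].copy(); cv2.imwrite("pics/top4.png",im)
for q in quads(im,lo=(14,50,100)):
    if q.mean(0)[0]>300:
        p=onz("top",q,.040); c,s,a=rect(p[:,:2]); print("tray bar",s.round(1),round(a-82.2,1),(Rt.T@(np.r_[c,.04]-S)).round(4))
cv2.imwrite("pics/top4c.png",cv2.resize(im[165:285,310:460],(750,600),interpolation=cv2.INTER_CUBIC))
E
```

```text
t: 32.35
tool_pos: [0.5054, -0.301, 0.1831]
ee_rot: [0.067, 0.998, -0.003, 0.005]
ft_force: [0.1, 0.1, 1.7]
width: 0.0621
grip_force: 0.0
t: 33.05
tool_pos: [0.5019, -0.0269, 0.1792]
ee_rot: [0.062, 0.998, 0.002, 0.002]
ft_force: [0.2, 0.7, 0.1]
width: 0.0619
grip_force: 0.0
tray bar [40.4 53.9] -0.5 [-0.0877 -0.0033  0.026 ]
tray bar [ 44.6 134.4] 4.8 [-0.0656 -0.0821  0.026 ]
tray bar [43.5 56.3] -0.2 [-0.0282 -0.0041  0.026 ]
```

View pics/top4c.png

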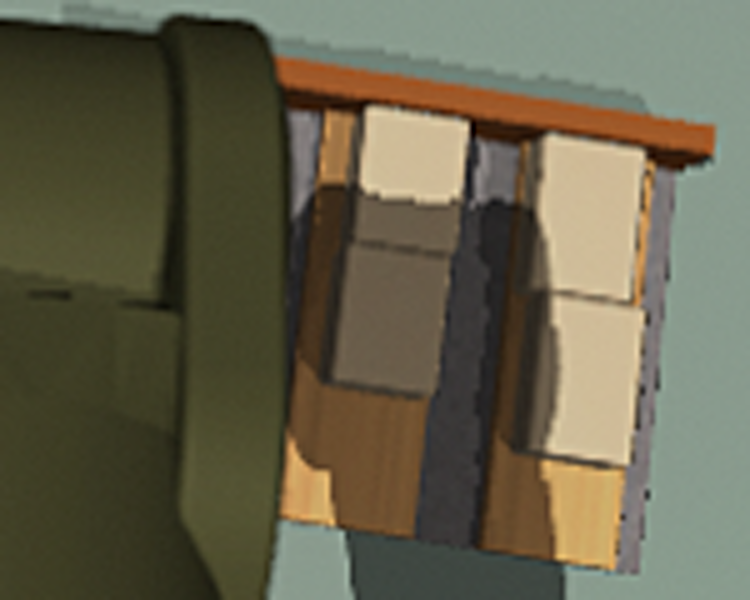

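```bash
python3 -m crank '{"delta_pos":[[0,4,0],[0,8.5,0],[0,13,0],[0,17.5,0],[0,22,0],[0,26.5,0],[0,31,0],[0,35,0],[0,35,0]],"angular":[[0,0,0],[0,0,0],[0,0,0],[0,0,0],[0,0,0],[0,0,0],[0,0,0],[0,0,0],[0,0,0]],"jaw":[70,70,70,70,70,70,70,70,70]}';  python3 - <<'E'
from plan import *
from meas import *
im=vision.read_camera("top")[:,:,::-1].copy(); cv2.imwrite("pics/top5.png",im)
b=cv2.resize(im,None,fx=4,fy=4,interpolation=cv2.INTER_CUBIC)
m=cv2.inRange(cv2.cvtColor(b,cv2.COLOR_BGR2HSV),(14,45,135),(23,105,255)); m=cv2.morphologyEx(m,cv2.MORPH_OPEN,np.ones((9,9)))
for c in cv2.findContours(m,cv2.RETR_EXTERNAL,cv2.CHAIN_APPROX_NONE)[0]:
    q=cv2.convexHull(c)[:,0]/4.-.375
    if cv2.contourArea(c)<6000 or q.mean(0)[0]<300: continue
    p=(onz("top",q,.040)-S)@Rt; c,s,a=rect(p[:,:2]); print("bar",s.round(1),round(a,1),c.round(4))
    # split rows into bars: side-edge slope from pixels by tray x
    pts=np.array(cv2.findNonZero(cv2.drawContours(np.zeros_like(m),[np.int32((q+.375)*4)],-1,255,-1)&m))[:,0]/4.-.375
    P=(onz("top",pts[::3],.040)-S)@Rt
    for lo,hi in ((-.052,-.006),(-.12,-.074)):
        xs=np.arange(lo,hi,.003); e=[(x,P[abs(P[:,0]-x)<.0015][:,1]) for x in xs]; e=[(x,y.min(),y.max()) for x,y in e if len(y)>3]
        e=np.array(e)
        if len(e)>6: print("  part",lo,"slopes",np.polyfit(e[:,0],e[:,1],1)[0].round(3),np.polyfit(e[:,0],e[:,2],1)[0].round(3),"y",e[:,1:].mean().round(4))
E
```

```text
t: 34.0
tool_pos: [0.5008, 0.3217, 0.1786]
ee_rot: [0.064, 0.998, 0.0, 0.002]
ft_force: [-0.1, -0.6, -0.2]
width: 0.0622
grip_force: 0.0
bar [42.5 64.7] 89.7 [-0.0995 -0.0846]
  part -0.12 slopes -0.002 -0.015 y -0.0844
bar [42.9 56.4] 89.8 [-0.0872 -0.0023]
  part -0.12 slopes -0.002 0.008 y -0.0023
bar [42.8 60.1] 89.9 [-0.0934  0.0859]
  part -0.12 slopes -0.0 0.013 y 0.0858
bar [42.6 64.1] 89.9 [-0.0334 -0.0784]
  part -0.052 slopes 0.009 -0.007 y -0.0782
bar [56.5 42.8] 0.1 [-0.0295 -0.0041]
  part -0.052 slopes 0.002 0.005 y -0.0041
bar [42.8 60.4] 89.9 [-0.0315  0.0855]
  part -0.052 slopes 0.0 0.013 y 0.0855
```

```bash
python3 -c "
from cell import job
print(job.close_job())"
```

```text
the job is handed in; nothing more can be done
None
```

I handed the job in at about 34 s on the robot clock. In the final top-camera check, all six bars lay straight and in line within the position limits, with every row closed up against the stop board; the tightest was soap4, about 2.4 mm inside its sideways limit. I don't have the judge's result.

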